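# Clear the chamber deck and set the port cap a quarter turn off its seat

### The job

Take the grey scraper block and wipe all four metal chips off the chamber deck into the catch tray at its end, using the scraper and not the fingers, then put the scraper back down on the bench, clear of the chamber and its tray. Next screw the tall knurled cap down clockwise until it bottoms out, back it off a quarter turn, and finish there with the gripper still holding the cap. Leave the other things on the bench where they are.

Things in the scene. Friction and masses are not known exactly. Their poses are not given: they have to be found in the camera images.
- lid: Fixed cream block, aluminium deck 40 mm above the bench, spanning x -90..90, y -100..180 mm of its frame; origin on the bench, z up. Fixed to its y = -100 edge is an open steel catch tray (y -202..-102, walls 4 mm thick, 25 mm high): chips pushed over that edge towards -y drop in. Capped port at x 0, y 130 mm. Low fixed plug (28 mm wide, 9 mm high) at x 62, y 62: leave it.
- deck_mid (a point): Point on the deck surface at the middle of the patch where the chips lie (x 0, y -35 mm in the lid's frame, 40 mm above the bench); axes as the lid's. The chips lie within x +-41 mm and y -72..-3 mm of the lid's frame.
- cap: Tall knurled steel cap, 50 mm diameter, 50 mm high, already started on the port's threaded neck, upright, captive. Origin: centre of its underside (48 mm above the bench when bottomed, on a 56 mm wide collar). A dark ridge on top points along its own -x. Clockwise from above screws it down, 0.64 mm per rad; takes 0.12 N m to turn, stays where left.
- cap_center (a point): Centre of the knurled cap, on its axis, half-way up (73 mm above the bench when bottomed).
- cap_turn (a joint): Angle of the cap in rad: 0 = bottomed out on its hard stop (ridge then points along the lid's -x, in line with the short dark line on the deck), growing anticlockwise seen from above as it is unscrewed; starts between 1.8 and 2.8.
- scraper_center (a point): Centre (half-way up) of the scraper: a loose plain grey plastic block 120 mm long (its x), 24 mm thick (its y), 54 mm high (its z), about 160 g, standing on its long narrow face on the bench beside the lid; its bottom face is the wiping edge, 27 mm below this point.
- scraper: The same scraper block; origin at the centre of its underside, axes as for its centre.
- chip0: Loose metal chip, straight steel sliver 24 x 9 x 8 mm, 12 g, lying flat on the deck; origin on its underside near its middle.
- chip1: Loose metal chip, nearly closed steel curl, about 26 mm across, 8 mm high, 12 g, lying flat on the deck; origin on its underside near its middle.
- chip2: Loose metal chip, half-open steel curl, about 28 x 18 mm, 8 mm high, 12 g, lying flat on the deck; origin on its underside near its middle.
- chip3: Loose metal chip, steel fragment 18 x 12 x 9 mm, 12 g, lying flat on the deck; origin on its underside near its middle.
- tin: Flat round aluminium tin, 66 mm diameter, 26 mm high, a loose bystander to be left alone; origin at its underside.
- bottle: Amber bottle, 48 mm diameter, 115 mm high, a loose bystander to be left alone; origin at its underside.
- screwdriver: Screwdriver with a black handle, 170 mm long, lying, a loose bystander to be left alone; origin at its underside.
- collar: Steel ring, 64 mm outside, 14 mm high, a loose bystander to be left alone; origin at its underside.
- dish: Shallow steel dish, 90 mm diameter, 28 mm high, a loose bystander to be left alone; origin at its underside.
- flange: Steel flange with a stub, 84 mm diameter, 46 mm high, a loose bystander to be left alone; origin at its underside.
- jar: White jar, 56 mm diameter, 65 mm high, a loose bystander to be left alone; origin at its underside.
Things that resemble listed ones, but are neither listed nor needed, are in the scene too. Of the things that look like the scraper, the smaller one is meant.

How it is judged:
By the outcome, as a careful person would: the job done as asked, in the order asked, and still so for the second after the job is handed in, while the arm keeps its last pose, push and grip.
It also fails if it takes over 72 s, if anything falls off the work surface, if the arm or the gripper's body presses on something with over 40 N, if the wrist force passes 120 N, or if a joint passes its speed limit or range.

### The arm

A 6-joint arm with a two-finger parallel gripper is mounted at the origin on the work surface. World frame = base frame: x ahead of the robot, y to its left, z up, the work surface at z = 0. Lengths are in m, angles in rad, forces in N, time in s.
With the tool pointing down it reaches from about 0.225 to 0.875 m from the base axis. Payload 3.4 kg.
Tool frame: the origin (TCP) lies at the very end of the fingers, on their centre line; the grasp point (between the pads) lies 19 mm behind it; z points along the fingers, y is the direction in which the jaws open and shut (so a half turn about z gives the same grasp; the last joint's range is limited). The gripper opens to 85 mm and grips with 20 to 120 N. Pads are 22 mm wide; open, the fingers measure 114 mm over their backs; the gripper's body (76 mm by 85 mm) begins 54 mm behind the grasp point. The pads swing forward as they close: fully open they stand 13 mm farther back than shut.
Start: joints at [0.999, 0.276, 1.505, -0, 1.361, -0.121], TCP at [0.251, 0.518, 0.231] pointing down, gripper open.
Joint ranges: [-2.89, 2.89], [-0.75, 2.08], [0.22, 2.7], [-1.18, 4.32], [0.11, 2.71], [-2.7, 2.7]. Speed limits (rad/s): [2.57, 2.57, 3.14, 3.14, 3.14, 3.14].

### API

Orientations are given as a unit quaternion [w, x, y, z].
In Python, from rig import telemetry, imaging, manip, finder gives the robot as it stands.
- The arm moves only by the tool arm_command, never from a script. Its argument "steps" is a list of rows, each a list of 3 entries, a list of its own where there are three numbers: the turn, a rotation vector about the world's x, y, z in rad, then the shift along the world's x, y, z in mm, then the closure in counts, from 0 (fully open) to 255 (shut). In form: [[[rx, ry, rz], [dx, dy, dz], grip], ...]. A call has 1 to 20 rows; each row shifts and turns the commanded pose from where the row before left it; what a row does not reach is not made up. A row lasts 1/8 s, in which the tool goes at most 62.5 mm and 10.7 degrees, less where a joint would pass 70% of its speed; a pose out of reach is approached as far as the arm can. A call is refused whole if a number of a shift passes 62.5 or a number of a turn 0.188, either way. A call with a gripper value outside its range is refused whole. The fingers move at their own pace and stop on an object; "newtons" is the grip in N (left out, the last holds). Time passes only in rows, so rows that do not move let the fingers close. It gives the time, the measured TCP pose, the force and the opening at its end, in the units of the state.
- telemetry.get_state(): the state, without advancing time (a new reading comes with each control period).
- imaging.get_image(name): name is "scene" or "side" or "wrist"; returns the picture (384x512x3 uint8, blue, green, red); there is no depth.
- imaging.camera_params(name): a dict with "intrinsics" (3x3 intrinsics, pixels), "D" ([k1, k2, p1, p2, k3] as OpenCV has them; the pictures are not rectified), "R" (3x3) and "t" (3): a world point X has camera coordinates R X + t. Camera axes: x right, y down, z forward; pixel columns grow to the right and rows downward; lengths in m; the calibration is good to about 2 mm. A picture is of the moment at which its call begins: read the wrist's pose just before it. camera_params takes no time and is no camera call; for the wrist camera it gives the pose at the moment of the call.
- manip.sign_off(): hands the job in, once; it reports no verdict.
Trained networks look in the newest picture that a camera, given by its name, has taken for a name from the list of things; names that differ only in an ending like _2 or _b are one class to them, and where a whole thing is asked for, a point or a joint stands for the part that bears it (a point fixed in the world has none). Each returns a list of dicts, best first, with "score" (0 to 1); they miss things now and then, are a little off and sometimes report something else, mostly with a low value. They report only what shows in the picture. A call takes as long as a camera call. They do not tell look-alikes from the thing itself.
- finder.cut_out(camera, thing): "pixels" (384x512 bool, what is visible of it) and "extent" ([left, top, width, height] in pixels, round what is visible of it).
The state is a dict: "clock": time; "qpos": joint angles; "qd": joint speeds; "effort": joint torques, N m; "position": TCP position; "ee_rot": TCP orientation; "contact_force": force on the tool from outside, world axes, zero at the start; "moment": the same for the moment, N m; "width": finger opening in m.
Only numpy, scipy, OpenCV 4.12 (cv2) and the standard library are available. Lean on these libraries where they do the work, as an engineer would, in place of code of your own. Each camera call takes 0.05 s, during which the arm holds its last target.

## Working session

There is one attempt and no reset: what is moved stays moved. The work goes in short steps, Python scripts to look and compute and a tool call to move; the robot and the scene stay as the last step left them, time stands still between calls to the robot, and variables do not carry over. Pictures are saved under pics/ and viewed, and the job is handed in when it is done.

Besides the shell and the picture viewer there is one more tool, called as name([rows], argument=value, ...), one row to a line, values as JSON. arm_command: Moves the arm, as the interface text tells. Its arguments: {"type":"object","properties":{"steps":{"type":"array"},"newtons":{"type":"number"}},"required":["steps"]}

```bash
mkdir -p pics; cat > h.py <<'E'
import numpy as np, cv2
from rig import telemetry, imaging, manip, finder
def P(c):
    p=imaging.camera_params(c); return [np.array(p[k],float) for k in("intrinsics","D","R","t")]
def ray(c,uv,z):
    K,D,R,t=P(c); uv=np.array(uv,float).reshape(-1,1,2)
    n=cv2.undistortPoints(uv,K,D).reshape(-1,2); d=np.c_[n,np.ones(len(n))]@R; o=-R.T@t
    return o+d*((z-o[2])/d[:,2])[:,None]
def proj(c,X):
    K,D,R,t=P(c); return cv2.projectPoints(np.array(X,float).reshape(-1,3),cv2.Rodrigues(R)[0],t,K,D)[0].reshape(-1,2)
E
python3 - <<'E'
from h import *
s=telemetry.get_state(); print(s)
for c in("scene","side","wrist"):
    im=imaging.get_image(c); cv2.imwrite(f"pics/{c}0.png",im)
    K,D,R,t=P(c); print(c,-R.T@t,R[2])
    cv2.imwrite(f"pics/{c}0b.png",cv2.resize(im,(800,600),interpolation=cv2.INTER_CUBIC))
E
```

```text
{'clock': 0.0, 'qpos': array([ 9.98984605e-01,  2.76580936e-01,  1.50613040e+00, -1.86023640e-07,
        1.36070944e+00, -1.20999679e-01]), 'qd': array([ 0.00180607,  0.00046778,  0.00030842,  0.00088441, -0.00121472,
        0.00090801]), 'effort': array([ 7.77232817e-04, -4.16778874e+01, -2.45799208e+01,  3.60557333e-04,
        1.10162873e-02, -3.34661408e-06]), 'position': array([0.25024024, 0.51710081, 0.23044883]), 'ee_rot': array([-3.10255883e-04,  2.23502019e-01,  9.74703038e-01, -8.59796290e-04]), 'contact_force': array([-0.04790877,  0.13779801,  0.37949395]), 'moment': array([-0.10718476, -0.01541221, -0.00734036]), 'width': 0.08538678054408573}
scene [1.09040987 0.71398722 1.12674663] [-0.4152293  -0.51820535 -0.74769502]
side [0.0825608  1.04733294 1.16162206] [ 0.26846578 -0.68354082 -0.67874743]
wrist [0.17801768 0.5529399  0.37335742] [ 0.28305543 -0.13900964 -0.94897626]
```

View pics/scene0b.png

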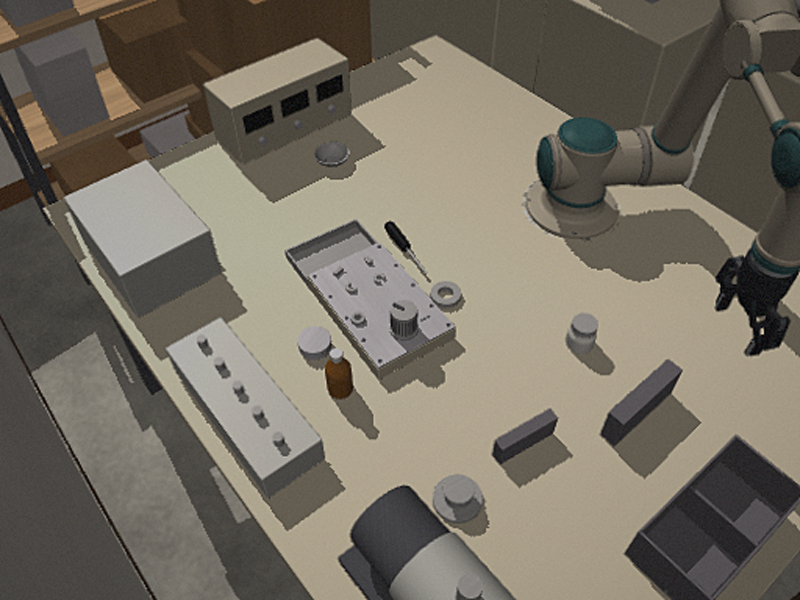

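View pics/side0b.png

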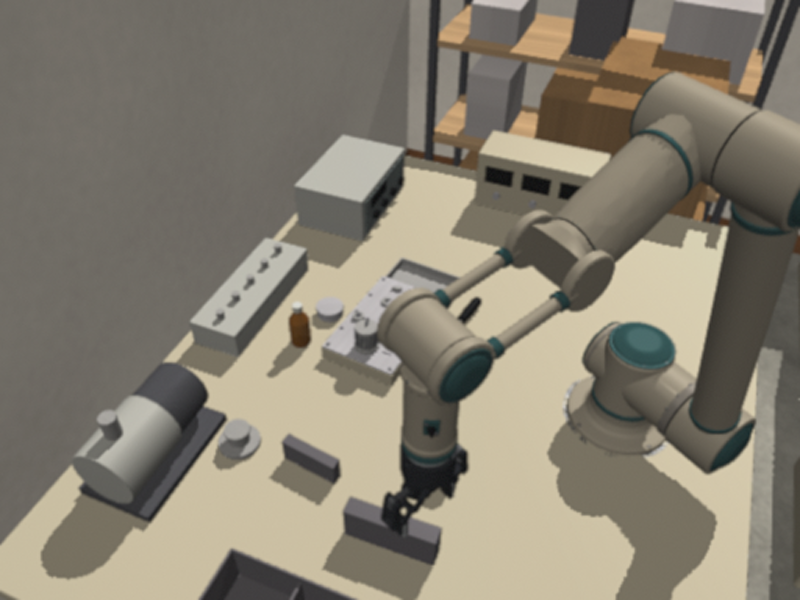

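View pics/wrist0b.png

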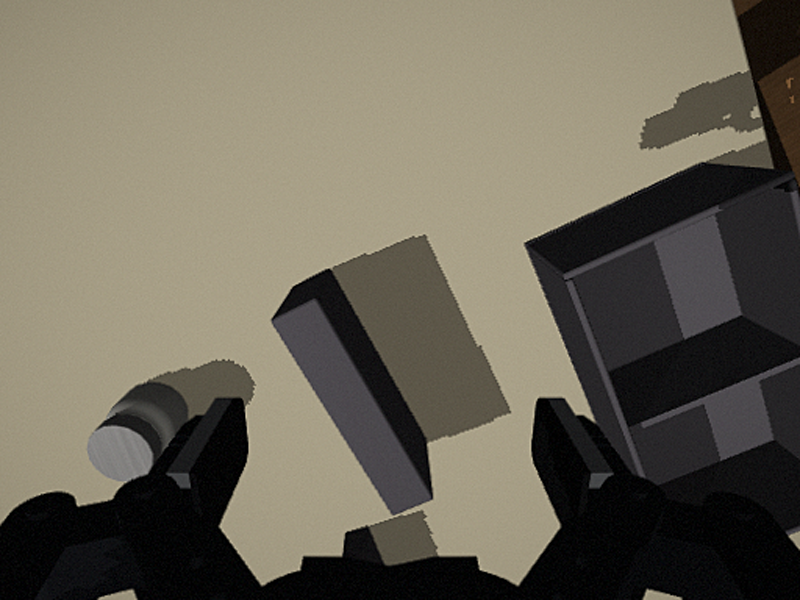

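The pictures show two grey blocks in the scene view (800 px scale). The smaller is at (525,435), the larger at (642,400), and the task means the smaller. The lid is around (370,295), with the cap at (404,318) and the tray at its upper-left end. Next I'll run the networks and look at enlarged crops.

```bash
python3 - <<'E'
from h import *
im=imaging.get_image("scene")
for th in ["lid","cap","scraper","chip0","chip1","chip2","chip3","tin","bottle","screwdriver","collar","dish","flange","jar"]:
    r=finder.cut_out("scene",th)
    for d in r[:3]: 
        ys,xs=np.nonzero(d["pixels"]); print(th,round(d["score"],2),d["extent"],xs.mean().round(1),ys.mean().round(1))
        if d is r[0]: np.save(f"m_{th}.npy",d["pixels"])
c=im[135:245,175:300]; cv2.imwrite("pics/lidcrop.png",cv2.resize(c,None,fx=5.4,fy=5.4,interpolation=cv2.INTER_CUBIC))
c=im[215:305,300:450]; cv2.imwrite("pics/scrcrop.png",cv2.resize(c,None,fx=5,fy=5,interpolation=cv2.INTER_CUBIC))
E
```

```text
lid 0.93 [183.3, 142.3, 109.5, 100.0] 237.3 190.5
cap 0.62 [252.0, 188.9, 13.8, 25.8] 258.1 203.5
cap 0.38 [200.3, 91.3, 26.8, 18.5] 212.0 98.1
scraper 0.81 [316.3, 261.8, 43.6, 31.5] 335.1 278.5
scraper 0.71 [382.7, 230.4, 56.1, 51.7] 409.0 258.0
chip0 0.33 [277.0, 303.0, 34.0, 33.0] 292.2 318.9
chip1 0.33 [277.0, 303.0, 34.0, 33.0] 292.2 318.9
chip2 0.33 [277.0, 303.0, 34.0, 33.0] 292.2 318.9
chip3 0.33 [277.0, 303.0, 34.0, 33.0] 292.2 318.9
tin 0.55 [191.7, 208.3, 21.4, 23.7] 200.9 218.8
bottle 0.9 [209.5, 222.7, 17.4, 34.7] 216.6 240.1
bottle 0.28 [248.7, 143.5, 23.2, 29.6] 254.3 151.5
dish 0.55 [205.2, 88.2, 21.5, 23.3] 212.6 98.5
flange 0.8 [276.7, 305.9, 33.0, 28.2] 292.2 318.4
flange 0.64 [274.6, 179.8, 21.6, 15.3] 285.3 188.1
jar 0.89 [363.4, 201.0, 22.5, 24.8] 372.4 213.3
jar 0.34 [185.8, 142.5, 108.4, 103.7] 237.6 190.9
```

View pics/lidcrop.png

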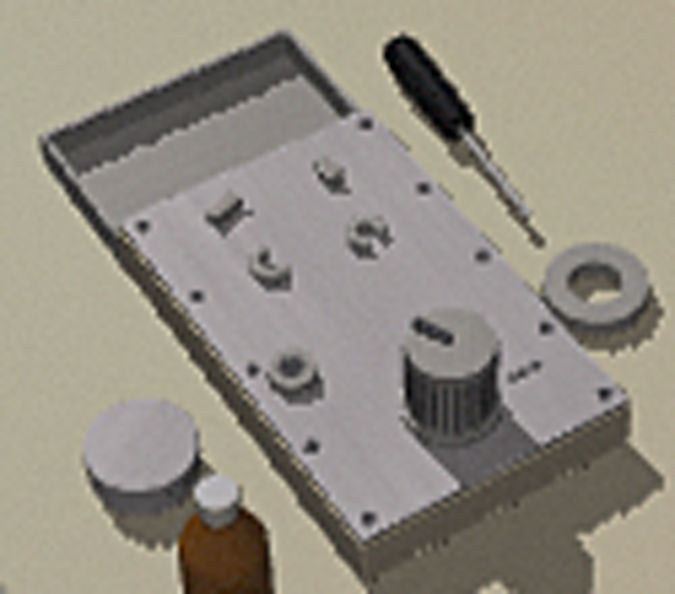

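View pics/scrcrop.png

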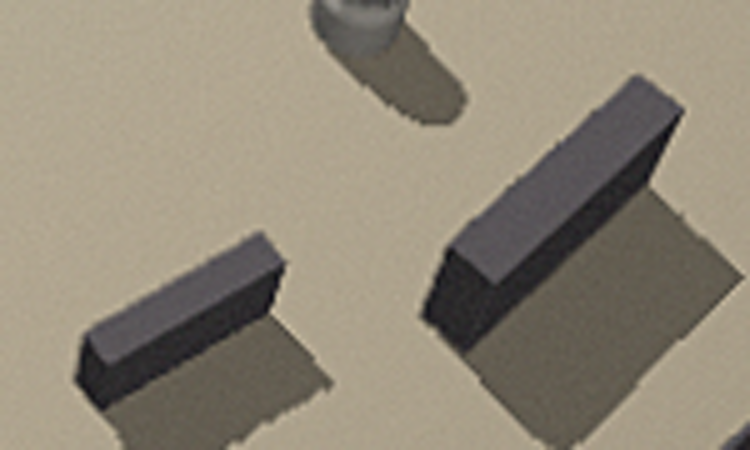

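The smaller block is at crop (180,310), which is scene (336,277), and it fits "the smaller one". Next I fit the poses of the lid and the scraper from their corners, and check the sizes.

```bash
python3 - <<'E'
from h import *
from scipy.optimize import least_squares
A=lambda l,s,ox,oy: np.array(l,float)/s+[ox-0.5+0.5/s,oy-0.5+0.5/s]
C=A([(632,402),(368,548),(122,228),(358,112),(45,143),(285,32)],5.4,175,135)
M=np.array([(-90,180,40),(90,180,40),(90,-100,40),(-90,-100,40),(90,-202,25),(-90,-202,25)])/1e3
def T(p,M): c,s=np.cos(p[2]),np.sin(p[2]); return np.c_[p[0]+c*M[:,0]-s*M[:,1],p[1]+s*M[:,0]+c*M[:,1],M[:,2]]
W=ray("scene",C[:4],0.04);print(W.round(3)); print([np.linalg.norm(W[i]-W[(i+1)%4]).round(3) for i in range(4)])
y=W[0]-W[3]; a=np.arctan2(y[1],y[0])-np.pi/2
f=lambda p:(proj("scene",T(p,M))-C).ravel()
r=least_squares(f,[*W[:,:2].mean(0),a]); p=r.x; print("lid",p,r.fun.reshape(-1,2).round(1)); np.save("lid.npy",p)
# scraper top corners
for nm,l in(("small",[(88,330),(262,232),(285,262),(108,363)]),("big",[(450,245),(638,75),(684,110),(495,285)])):
    c=A(l,5,300,215); 
    for z in(.054,.07):
        w=ray("scene",c,z); print(nm,z,w.round(3).tolist(),[np.linalg.norm(w[i]-w[(i+1)%4]).round(3) for i in range(4)],w.mean(0).round(4), np.arctan2(*(w[0]-w[1])[[1,0]]))
# cap ridge / top
c=A([(410,318),(452,345),(452,347)],5.4,175,135)
w=ray("scene",c,.0995);print("ridge",w.round(4)); print("cap expected",T(p,np.array([[0,.13,.1]])), proj("scene",T(p,np.array([[0,.13,.1]]))), c)
v=w[0]-T(p,np.array([[0,.13,.1]]))[0]; print("ridge ang",np.arctan2(v[1],v[0])-(p[2]+np.pi))
for th,z in(("tin",.013),("bottle",.05),("collar",.007),("screwdriver",.01),("jar",.03),("dish",.014),("flange",.02)):
    try:
        ys,xs=np.nonzero(np.load(f"m_{th}.npy")); print(th,ray("scene",[xs.mean(),ys.mean()],z).round(3))
    except Exception as e: print(th,"-")
E
```

```text
[[ 0.473  0.117  0.04 ]
 [ 0.647  0.101  0.04 ]
 [ 0.619 -0.173  0.04 ]
 [ 0.451 -0.16   0.04 ]]
[np.float64(0.176), np.float64(0.275), np.float64(0.169), np.float64(0.278)]
lid [ 0.54255325 -0.0684929  -0.09525303] [[ 1.2  0.1]
 [-0.3  0.6]
 [-1.6 -0.2]
 [ 2.  -0.9]
 [-1.4 -0.1]
 [-0.  -0.2]]
small 0.054 [[0.589, 0.346, 0.054], [0.474, 0.363, 0.054], [0.478, 0.384, 0.054], [0.594, 0.367, 0.054]] [np.float64(0.117), np.float64(0.021), np.float64(0.118), np.float64(0.021)] [0.5337 0.3648 0.054 ] -0.14709583055173703
small 0.07 [[0.596, 0.351, 0.07], [0.483, 0.368, 0.07], [0.487, 0.389, 0.07], [0.602, 0.372, 0.07]] [np.float64(0.115), np.float64(0.021), np.float64(0.116), np.float64(0.021)] [0.542 0.37  0.07 ] -0.14709583055173714
big 0.054 [[0.4, 0.435, 0.054], [0.227, 0.431, 0.054], [0.227, 0.463, 0.054], [0.401, 0.467, 0.054]] [np.float64(0.173), np.float64(0.033), np.float64(0.174), np.float64(0.032)] [0.3137 0.4487 0.054 ] 0.022786720287690305
big 0.07 [[0.411, 0.439, 0.07], [0.24, 0.435, 0.07], [0.239, 0.467, 0.07], [0.411, 0.47, 0.07]] [np.float64(0.171), np.float64(0.032), np.float64(0.172), np.float64(0.032)] [0.3253 0.4527 0.07  ] 0.02278672028768992
ridge [[0.5609 0.0299 0.0995]
 [0.5553 0.059  0.0995]
 [0.5562 0.0601 0.0995]]
cap expected [[0.55491743 0.06091779 0.1       ]] [[258.80932558 198.70327838]] [[250.51851852 193.48148148]
 [258.2962963  198.48148148]
 [258.2962963  198.85185185]]
ridge ang -4.425856705635125
tin [[ 0.696 -0.045  0.013]]
bottle [[0.717 0.071 0.05 ]]
collar -
screwdriver -
jar [[0.288 0.279 0.03 ]]
dish [[ 0.33  -0.498  0.014]]
flange [[0.699 0.373 0.02 ]]
```

arm_command([
  [[0,0,0.05],[47,-25,0],0],
  [[0,0,0.05],[47,-25,0],0],
  [[0,0,0.05],[47,-25,0],0],
  [[0,0,0.05],[47,-25,0],0],
  [[0,0,0.05],[47,-25,0],0],
  [[0,0,0.054],[48,-27,0],0],
  [[0,0,0],[0,0,0],0],
])

```text
clock: 1.78
position: [0.5372, 0.3631, 0.2306]
ee_rot: [0.001, 0.076, 0.997, -0.0]
contact_force: [-0.4, 0.6, -0.3]
width: 0.0853
```

```bash
python3 - <<'E'
from h import *
s=telemetry.get_state(); print(s["clock"],s["position"],s["ee_rot"],s["contact_force"])
im=imaging.get_image("wrist"); cv2.imwrite("pics/wrist1.png",cv2.resize(im,(800,600),interpolation=cv2.INTER_CUBIC))
E
```

```text
1.775 [0.5371867  0.36312492 0.23057836] [ 6.34173464e-04  7.57097645e-02  9.97129589e-01 -4.60058685e-04] [-0.39272156  0.59190838 -0.26285014]
```

View pics/wrist1.png

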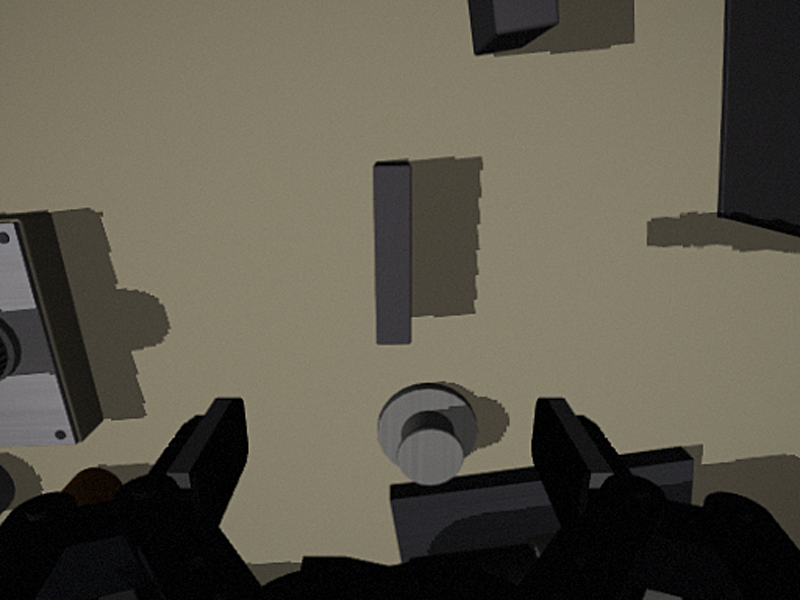

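The wrist view shows the small block's top face from (374,163) to (411,344), square to the jaws. I'll measure its centre from this view.

```bash
python3 - <<'E'
from h import *
c=(np.array([(374,165),(410,165),(411,344),(377,344)],float)+.5)/1.5625-.5
w=ray("wrist",c,.054); print(w.round(4),w.mean(0)); print([np.linalg.norm(w[i]-w[(i+1)%4]).round(3) for i in range(4)])
d=w[2]-w[1]; print("yaw long",np.arctan2(d[1],d[0]))
s=telemetry.get_state(); print((w.mean(0)-s["position"])*1e3)
from scipy.spatial.transform import Rotation as Ro
q=s["ee_rot"];print(Ro.from_quat([*q[1:],q[0]]).as_matrix().round(4))
E
```

```text
[[0.4704 0.3646 0.054 ]
 [0.4737 0.3866 0.054 ]
 [0.5922 0.3709 0.054 ]
 [0.5886 0.3477 0.054 ]] [0.53124101 0.36744522 0.054     ]
[np.float64(0.022), np.float64(0.119), np.float64(0.023), np.float64(0.119)]
yaw long -0.1318932759762742
[  -3.71087253    3.06678191 -176.68754801]
[[-9.888e-01  1.496e-01 -8.000e-04]
 [ 1.496e-01  9.888e-01 -2.000e-04]
 [ 8.000e-04 -3.000e-04 -1.000e+00]]
```

arm_command([
  [[0,0,0.005],[-5,3,-50],0],
  [[0,0,0],[0,0,-50],0],
  [[0,0,0],[0,0,-50],0],
  [[0,0,0],[0,0,-40],0],
  [[0,0,0],[0,0,-18],0],
  [[0,0,0],[0,0,0],0],
  [[0,0,0],[0,0,0],0],
], newtons=60)

```text
clock: 2.7
position: [0.5296, 0.3696, 0.0252]
ee_rot: [0.001, 0.071, 0.997, 0.001]
contact_force: [0.2, -0.3, -0.1]
width: 0.0853
```

arm_command([
  [[0,0,0],[0,0,0],255],
  [[0,0,0],[0,0,0],255],
  [[0,0,0],[0,0,0],255],
  [[0,0,0],[0,0,0],255],
  [[0,0,0],[0,0,0],255],
  [[0,0,0],[0,0,0],255],
  [[0,0,0],[0,0,0],255],
  [[0,0,0],[0,0,0],255],
], newtons=60)

```text
clock: 3.7
position: [0.5287, 0.3685, 0.0238]
ee_rot: [0.0, 0.071, 0.997, -0.0]
contact_force: [-1.0, -1.3, 4.7]
width: 0.023
```

```bash
python3 - <<'E'
from h import *
s=telemetry.get_state(); print(s["clock"],s["position"],s["ee_rot"],s["contact_force"],s["width"])
im=imaging.get_image("scene"); cv2.imwrite("pics/sc2.png",cv2.resize(im[130:330,170:440],None,fx=2.9,fy=2.9,interpolation=cv2.INTER_CUBIC))
E
```

```text
3.7 [0.52870838 0.36845156 0.02378924] [ 2.22244371e-04  7.07934958e-02  9.97490968e-01 -6.17337298e-06] [-1.02618648 -1.33403865  4.65009339] 0.023015527867028266
```

View pics/sc2.png

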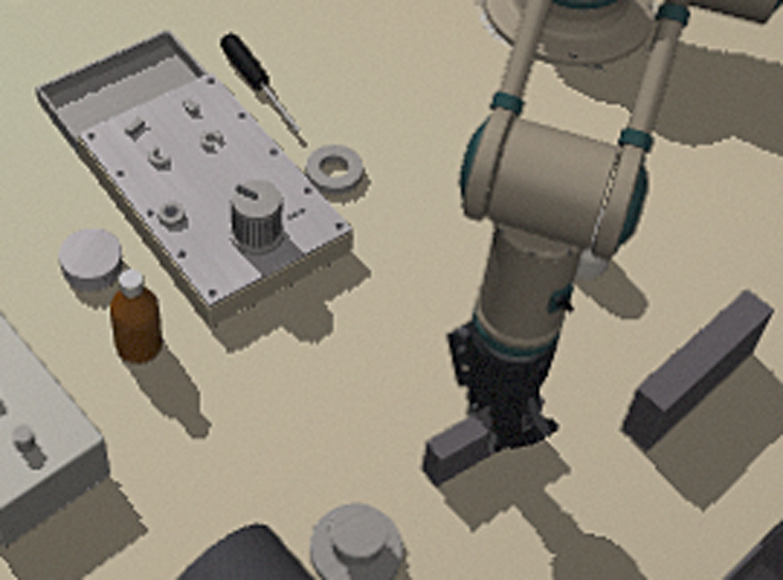

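arm_command([
  [[0,0,0],[0,0,30],255],
  [[0,0,0],[0,0,60],255],
  [[0,0,0],[0,0,60],255],
  [[0,0,0],[0,0,30],255],
  [[0,0,0.01],[2,-50,0],255],
  [[0,0,0.01],[2,-50,0],255],
  [[0,0,0.01],[2,-50,0],255],
  [[0,0,0.01],[2,-50,0],255],
  [[0,0,0.007],[0,-40,0],255],
  [[0,0,0],[0,0,0],255],
  [[0,0,0],[0,0,0],255],
])

```text
clock: 5.12
position: [0.5364, 0.129, 0.2027]
ee_rot: [-0.0, 0.048, 0.999, 0.001]
contact_force: [0.1, -0.1, -0.9]
width: 0.023
```

```bash
python3 - <<'E'
from h import *
s=telemetry.get_state(); print(s["clock"],s["position"],s["ee_rot"],s["contact_force"],s["width"])
im=imaging.get_image("wrist"); cv2.imwrite("pics/w3.png",cv2.resize(im,(800,600),interpolation=cv2.INTER_CUBIC))
p=np.load("lid.npy")
im2=imaging.get_image("side"); cv2.imwrite("pics/s3.png",cv2.resize(im2,(800,600),interpolation=cv2.INTER_CUBIC))
E
```

```text
5.125 [0.53637512 0.12904488 0.20274462] [-4.60540292e-04  4.77204411e-02  9.98860488e-01  5.22805337e-04] [ 0.08755745 -0.05605744 -0.92080688] 0.022994730481874656
```

View pics/w3.png

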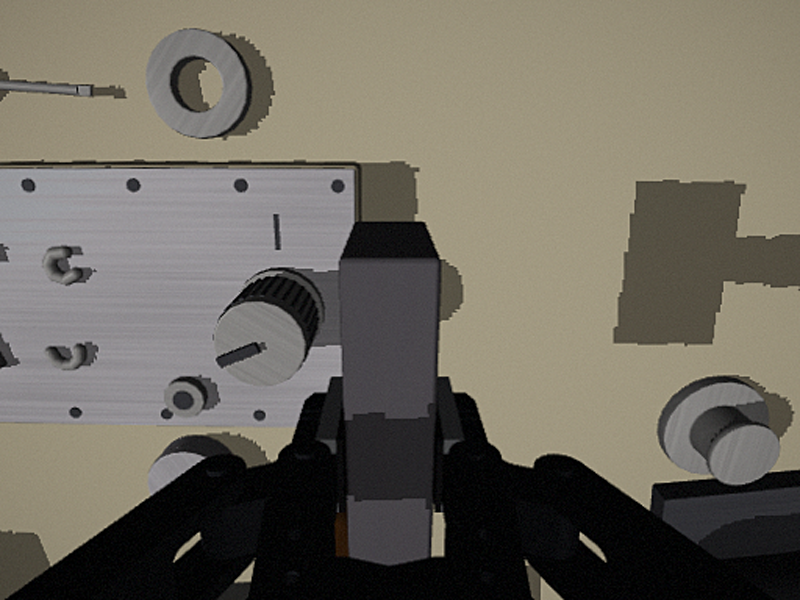

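View pics/s3.png

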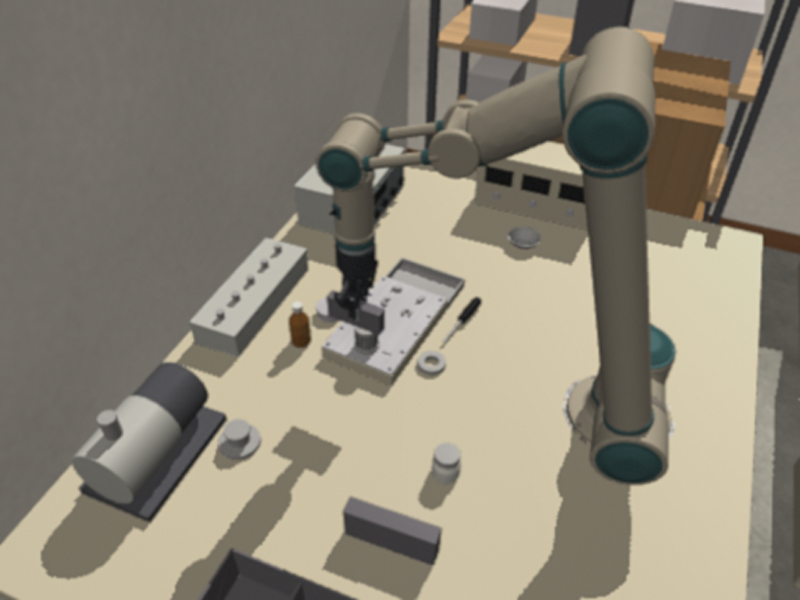

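The wrist view shows the deck corner (x -90, y 180) at (357,166), and the deck's +x edge along rows 419–425. The cap top is near (262,345), the plug is at (186,397) and the scraper is held. I'll use these points to refine the lid pose.

```bash
python3 - <<'E'
from h import *
p=np.load("lid.npy"); c,s=np.cos(p[2]),np.sin(p[2]); R=np.array([[c,-s],[s,c]])
px=[(357,166),(150,167),(20,168),(290,425),(100,422),(20,420)]
c_=(np.array(px,float)+.5)/1.5625-.5
w=ray("wrist",c_,.04); print(w.round(4)); print("lidframe",((w[:,:2]-p[:2])@R).round(4))
c2=(np.array([(262,343),(218,360),(186,397),(66,355),(62,265)],float)+.5)/1.5625-.5
for z in (.0993,.049,.042):
    w=ray("wrist",c2,z); print(z,w.round(4)[:,:2].tolist(),((w[:,:2]-p[:2])@R).round(4).tolist())
im=imaging.get_image("scene")
# chips in scene lid crop
cc=np.array([(330,175),(225,212),(270,270),(370,238),(293,372),(522,372)],float)/5.4+[175-.4,135-.4]
w=ray("scene",cc,.043); print(((w[:,:2]-p[:2])@R).round(3).tolist())
E
```

```text
[[ 0.471   0.1168  0.04  ]
 [ 0.4593 -0.0059  0.04  ]
 [ 0.4514 -0.0856  0.04  ]
 [ 0.6408  0.0501  0.04  ]
 [ 0.6268 -0.0844  0.04  ]
 [ 0.6205 -0.1427  0.04  ]]
lidframe [[-0.0889  0.1777]
 [-0.0888  0.0543]
 [-0.0891 -0.0257]
 [ 0.0865  0.1274]
 [ 0.0854 -0.0078]
 [ 0.0846 -0.0665]]
0.0993 [[0.554, 0.06], [0.5616, 0.0345], [0.5822, 0.012], [0.5512, -0.0485], [0.5018, -0.0355]] [[-0.0009, 0.129], [0.0092, 0.1043], [0.0318, 0.0839], [0.0067, 0.0207], [-0.0437, 0.029]]
0.049 [[0.5739, 0.0442], [0.5831, 0.0135], [0.6079, -0.0136], [0.5705, -0.0864], [0.5111, -0.0708]] [[0.0205, 0.1152], [0.0326, 0.0854], [0.0598, 0.0608], [0.0296, -0.0152], [-0.0311, -0.0053]]
0.042 [[0.5767, 0.042], [0.5861, 0.0105], [0.6115, -0.0172], [0.5732, -0.0917], [0.5123, -0.0757]] [[0.0235, 0.1133], [0.0358, 0.0828], [0.0637, 0.0576], [0.0327, -0.0202], [-0.0294, -0.0101]]
[[-0.038, -0.062], [0.03, -0.071], [0.031, -0.017], [-0.031, -0.005], [0.06, 0.056], [-0.047, 0.128]]
```

Both cameras agree on the lid to about 2 mm, and all chips lie within x ±45 mm, so one pass of the 120 mm edge covers them. Next I go behind the chips at lid y ≈ 29 mm and lower.

arm_command([
  [[0,0,0],[2,-50,0],255],
  [[0,0,0],[2,-50,0],255],
  [[0,0,0],[2,-50,0],255],
  [[0,0,0],[1,-18,0],255],
  [[0,0,0],[0,0,0],255],
  [[0,0,0],[0,0,-40],255],
  [[0,0,0],[0,0,-40],255],
  [[0,0,0],[0,0,-30],255],
  [[0,0,0],[0,0,-20],255],
  [[0,0,0],[0,0,-3],255],
  [[0,0,0],[0,0,0],255],
  [[0,0,0],[0,0,0],255],
])

```text
clock: 6.78
position: [0.5445, -0.0391, 0.0715]
ee_rot: [0.001, 0.047, 0.999, -0.0]
contact_force: [0.8, -0.1, -1.3]
width: 0.0232
```

```bash
python3 - <<'E'
from h import *
s=telemetry.get_state(); print(s["clock"],s["position"],s["ee_rot"],s["contact_force"],s["width"])
im=imaging.get_image("scene"); cv2.imwrite("pics/sc4.png",cv2.resize(im[130:250,170:330],None,fx=4.8,fy=4.8,interpolation=cv2.INTER_CUBIC))
im=imaging.get_image("wrist"); cv2.imwrite("pics/w4.png",im)
E
```

```text
6.775 [ 0.54447216 -0.03905502  0.0714796 ] [ 1.16389774e-03  4.70832224e-02  9.98890291e-01 -4.63215706e-05] [ 0.75511178 -0.13226127 -1.25786943] 0.023182309456249467
```

View pics/sc4.png

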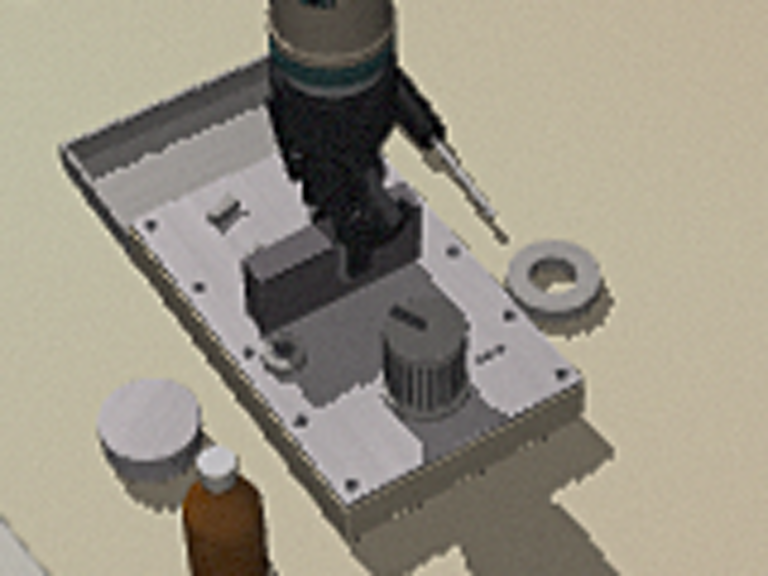

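View pics/w4.png

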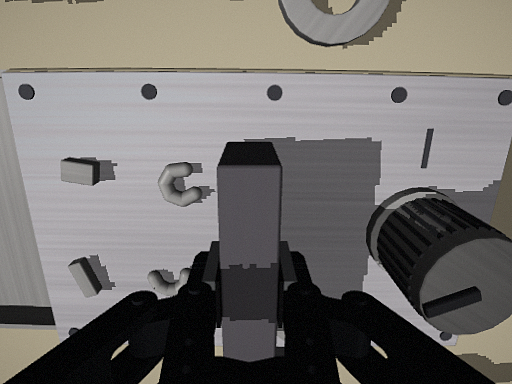

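The scraper stands between plug and chips. All four chips are on its -y side, to the left in the wrist view: (80,172), (182,185), (85,277), (170,280). I'll lower to just touch the deck.

arm_command([
  [[0,0,0],[0,0,-3],255],
  [[0,0,0],[0,0,-2],255],
  [[0,0,0],[0,0,-1],255],
  [[0,0,0],[0,0,0],255],
  [[0,0,0],[0,0,0],255],
])

```text
clock: 7.5
position: [0.5436, -0.0395, 0.0643]
ee_rot: [0.0, 0.047, 0.999, 0.0]
contact_force: [0.6, -0.4, -1.4]
width: 0.0231
```

arm_command([
  [[0,0,0],[0,0,-0.5],255],
  [[0,0,0],[0,0,0],255],
  [[0,0,0],[0,0,0],255],
])

```text
clock: 7.88
position: [0.5436, -0.0394, 0.0639]
ee_rot: [0.0, 0.047, 0.999, 0.0]
contact_force: [0.0, -0.2, -1.4]
width: 0.0231
```

arm_command([
  [[0,0,0],[-0.5,-5,0],255],
  [[0,0,0],[-1,-10,0],255],
  [[0,0,0],[-1.2,-13,0],255],
  [[0,0,0],[-1.2,-13,0],255],
  [[0,0,0],[-1.2,-13,0],255],
  [[0,0,0],[-1.2,-13,0],255],
  [[0,0,0],[-1.2,-13,0],255],
  [[0,0,0],[-1.2,-13,0],255],
  [[0,0,0],[0,0,0],255],
])

```text
clock: 9.0
position: [0.5349, -0.1336, 0.0639]
ee_rot: [0.0, 0.048, 0.999, -0.0]
contact_force: [0.5, -0.0, -1.6]
width: 0.0229
```

```bash
python3 - <<'E'
from h import *
s=telemetry.get_state(); print(s["clock"],s["position"],s["contact_force"],s["width"])
im=imaging.get_image("scene"); im2=imaging.get_image("wrist"); 
cv2.imwrite("pics/c5.png",np.hstack([cv2.resize(im[110:230,160:320],(400,300),interpolation=cv2.INTER_CUBIC),cv2.resize(im2,(400,300))]))
E
```

```text
9.0 [ 0.53489898 -0.13356228  0.06385197] [ 0.52513744 -0.03537749 -1.64592961] 0.022949802572853204
```

View pics/c5.png

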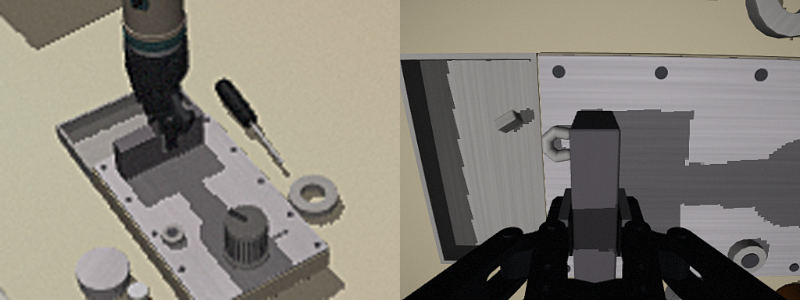

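One chip has already dropped into the tray and the curl is riding ahead of the block. I'll carry on over the edge.

arm_command([
  [[0,0,0],[-1,-10,0],255],
  [[0,0,0],[-1.2,-13,0],255],
  [[0,0,0],[-1.2,-13,0],255],
  [[0,0,0],[-1.2,-13,0],255],
  [[0,0,0],[-1.2,-13,0],255],
  [[0,0,0],[0,0,0],255],
  [[0,0,0],[0,0,0],255],
  [[0,0,0],[0,0,40],255],
  [[0,0,0],[0,0,60],255],
  [[0,0,0],[0,0,50],255],
  [[0,0,0],[0,0,0],255],
])

```text
clock: 10.48
position: [0.5316, -0.195, 0.2186]
ee_rot: [0.005, 0.047, 0.999, -0.002]
contact_force: [-0.1, -0.2, -1.7]
width: 0.0235
```

```bash
python3 - <<'E'
from h import *
s=telemetry.get_state(); print(s["clock"],s["position"],s["contact_force"],s["width"])
im=imaging.get_image("scene"); im2=imaging.get_image("wrist"); 
cv2.imwrite("pics/c6.png",np.hstack([cv2.resize(im[110:230,160:320],(400,300),interpolation=cv2.INTER_CUBIC),cv2.resize(im2,(400,300))]))
E
```

```text
10.475 [ 0.53161626 -0.1950171   0.2186288 ] [-0.05965598 -0.1640289  -1.70985663] 0.023528239752298563
```

View pics/c6.png

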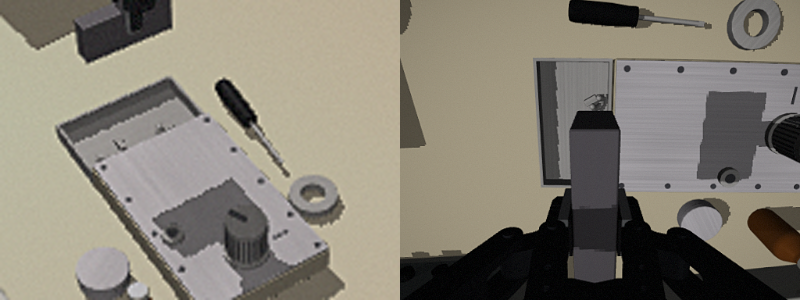

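```bash
python3 - <<'E'
from h import *
im=cv2.imread("pics/c6.png"); im=imaging.get_image("scene")
cv2.imwrite("pics/c6b.png",cv2.resize(im[135:190,175:250],None,fx=10,fy=10,interpolation=cv2.INTER_CUBIC))
E
```

```text
(no output)
```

View pics/c6b.png

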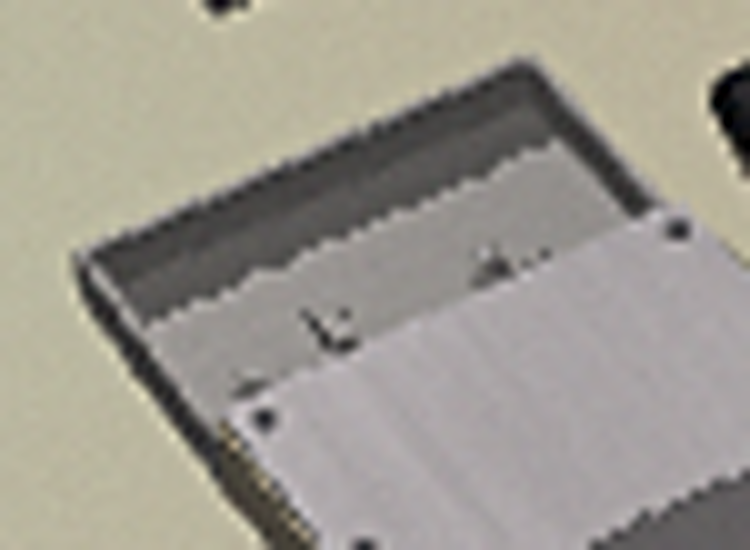

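arm_command([
  [[0,0,0],[0,40,0],255],
  [[0,0,0],[0,55,0],255],
  [[0,0,0],[0,55,0],255],
  [[0,0,0],[0,55,0],255],
  [[0,0,0],[0,55,0],255],
  [[0,0,0],[0,55,0],255],
  [[0,0,0],[0,55,0],255],
  [[0,0,0],[0,55,0],255],
  [[0,0,0],[0,50,0],255],
  [[0,0,0],[0,20,0],255],
  [[0,0,0],[0,0,0],255],
  [[0,0,0],[0,0,0],255],
])

```text
clock: 12.12
position: [0.5286, 0.299, 0.2128]
ee_rot: [-0.001, 0.048, 0.999, -0.001]
contact_force: [-0.1, -0.3, -1.6]
width: 0.0232
```

The deck is empty and the tray shows pieces at (250,380), (335,325) and (490–545,260), partly hidden behind the deck edge; I'll count them from the wrist later. Now I set the scraper down on the free bench.

arm_command([
  [[0,0,0],[0,0,-50],255],
  [[0,0,0],[0,0,-50],255],
  [[0,0,0],[0,0,-50],255],
  [[0,0,0],[0,0,-25],255],
  [[0,0,0],[0,0,-8],255],
  [[0,0,0],[0,0,0],255],
  [[0,0,0],[0,0,0],255],
])

```text
clock: 13.0
position: [0.5303, 0.3007, 0.0324]
ee_rot: [0.001, 0.048, 0.999, 0.001]
contact_force: [0.3, 0.3, -1.5]
width: 0.0231
```

arm_command([
  [[0,0,0],[0,0,-4],255],
  [[0,0,0],[0,0,-2],255],
  [[0,0,0],[0,0,0],255],
  [[0,0,0],[0,0,0],255],
])

```text
clock: 13.5
position: [0.529, 0.3007, 0.0249]
ee_rot: [0.0, 0.047, 0.999, 0.0]
contact_force: [-0.1, 0.1, -1.4]
width: 0.0233
```

arm_command([
  [[0,0,0],[0,0,-1],255],
  [[0,0,0],[0,0,0],255],
  [[0,0,0],[0,0,-0.5],255],
  [[0,0,0],[0,0,0],255],
])

```text
clock: 14.0
position: [0.5291, 0.3006, 0.0238]
ee_rot: [0.0, 0.047, 0.999, 0.0]
contact_force: [-0.9, -0.9, 3.6]
width: 0.0233
```

It is in contact with the bench (fz +3.6 N). I'll release it and rise.

arm_command([
  [[0,0,0],[0,0,0],0],
  [[0,0,0],[0,0,0],0],
  [[0,0,0],[0,0,0],0],
  [[0,0,0],[0,0,0],0],
  [[0,0,0],[0,0,0],0],
  [[0,0,0],[0,0,30],0],
  [[0,0,0],[0,0,60],0],
  [[0,0,0],[0,0,60],0],
  [[0,0,0],[0,0,40],0],
  [[0,0,0],[0,-50,0],0],
  [[0,0,0],[0,-50,0],0],
  [[0,0,0],[0,-50,0],0],
  [[0,0,0],[0,-50,0],0],
  [[0,0,0],[0,-50,0],0],
  [[0,0,0],[0,-50,0],0],
  [[0,0,0],[0,-50,0],0],
  [[0,0,0],[0,-50,0],0],
  [[0,0,0],[0,0,0],0],
  [[0,0,0],[0,0,0],0],
])

```text
clock: 16.38
position: [0.5288, -0.0991, 0.2132]
ee_rot: [-0.0, 0.048, 0.999, 0.0]
contact_force: [-0.2, 0.5, -0.2]
width: 0.0851
```

```bash
python3 - <<'E'
from h import *
s=telemetry.get_state(); print(s["clock"],s["position"],s["ee_rot"],s["contact_force"],s["qpos"])
im=imaging.get_image("wrist"); cv2.imwrite("pics/w7.png",cv2.resize(im,(800,600),interpolation=cv2.INTER_CUBIC))
im=imaging.get_image("scene"); cv2.imwrite("pics/s7.png",cv2.resize(im,(800,600),interpolation=cv2.INTER_CUBIC))
E
```

```text
16.375 [ 0.52879494 -0.09912662  0.21318679] [-2.13237018e-04  4.77695666e-02  9.98858239e-01  4.91062466e-04] [-0.1608238   0.50627575 -0.15864154] [-3.15232485e-01  2.31732822e-01  1.61278473e+00  8.66611857e-04
  1.29774606e+00 -1.79068727e+00]
```

View pics/w7.png

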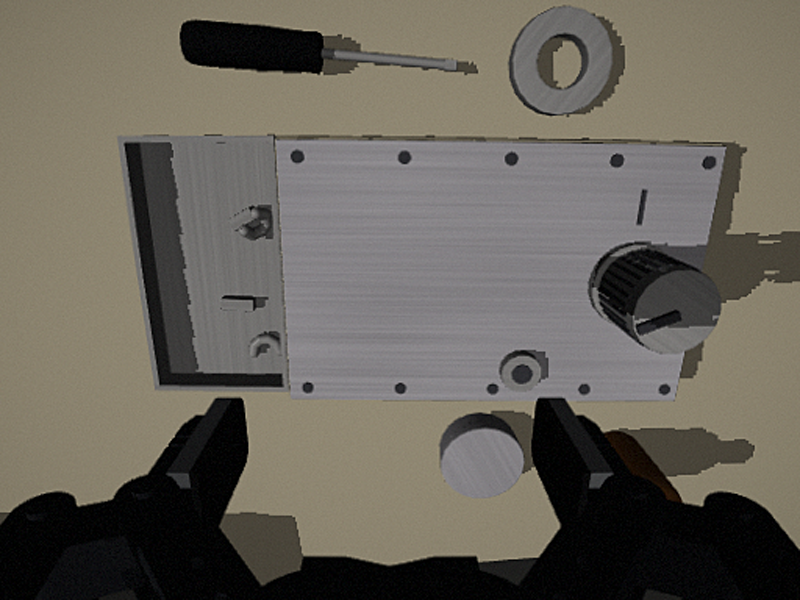

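View pics/s7.png

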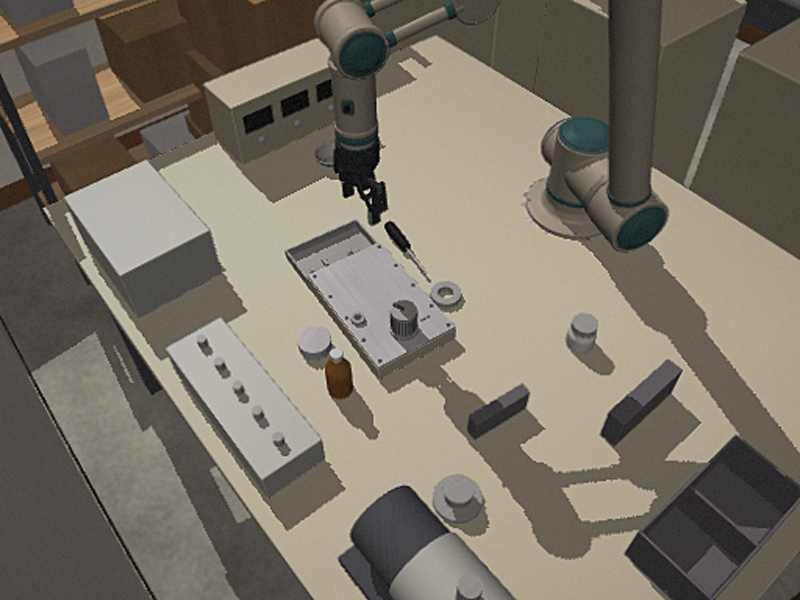

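The scraper stands clear on the bench at scene (498,410). In the tray, wrist view, there are pieces at (250,220), (240,303) and (263,345). I'll zoom in to count four, and measure the cap centre and ridge.

```bash
python3 - <<'E'
from h import *
im=imaging.get_image("wrist")
a=cv2.resize(im[85:255,75:190],(400,591),interpolation=cv2.INTER_CUBIC); b=cv2.resize(im[145:235,370:470],(400,360),interpolation=cv2.INTER_CUBIC)
b=cv2.copyMakeBorder(b,0,231,0,0,cv2.BORDER_CONSTANT); cv2.imwrite("pics/z7.png",np.hstack([a,b]))
for d in finder.cut_out("wrist","cap")[:1]: print(d["extent"],d["score"])
p=np.load("lid.npy"); c,s=np.cos(p[2]),np.sin(p[2]); R=np.array([[c,-s],[s,c]])
w=ray("wrist",(np.array([(724,145),(672,400),(120,137),(155,388)],float)+.5)/1.5625-.5,.04); print(((w[:,:2]-p[:2])@R).round(4).tolist())
w=ray("wrist",(np.array([(120,137),(157,388)],float)+.5)/1.5625-.5,.025); print("tray",((w[:,:2]-p[:2])@R).round(4).tolist())
E
```

```text
[381.9, 159.9, 79.1, 64.8] 0.83
[[-0.0883, 0.174], [0.0873, 0.1729], [-0.0916, -0.1942], [0.0782, -0.197]]
tray [[-0.0916, -0.2019], [0.0862, -0.2034]]
```

View pics/z7.png

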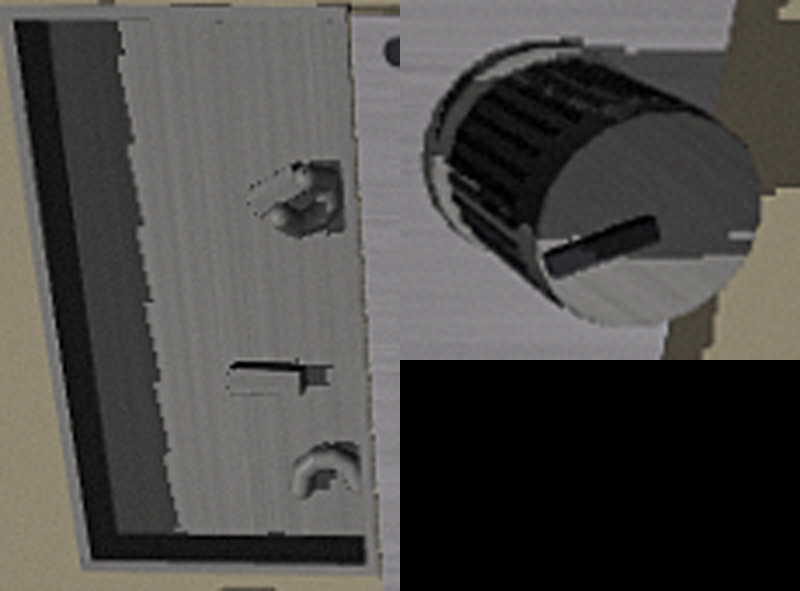

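Four chips are in the tray: the fragment lying against the closed curl at crop (295,200), the sliver at (265,378) and the half-open curl at (325,470). The ridge points left and slightly down. Next I move over the cap.

arm_command([
  [[0,0,0],[6,40,0],0],
  [[0,0,0],[7,40,0],0],
  [[0,0,0],[7,40,0],0],
  [[0,0,0],[6,39,0],0],
  [[0,0,0],[0,0,-20],0],
  [[0,0,0],[0,0,0],0],
  [[0,0,0],[0,0,0],0],
])

```text
clock: 17.45
position: [0.5551, 0.0598, 0.1938]
ee_rot: [0.0, 0.047, 0.999, 0.0]
contact_force: [0.1, -0.6, 0.8]
width: 0.0854
```

```bash
python3 - <<'E'
from h import *
s=telemetry.get_state(); print(s["clock"],s["position"],s["ee_rot"],s["qpos"])
p=np.load("lid.npy")
im=imaging.get_image("scene"); m=imaging.get_image("side")
cv2.imwrite("pics/c8.png",np.hstack([cv2.resize(im[150:250,200:320],(400,333),interpolation=cv2.INTER_CUBIC),cv2.resize(m[140:260,180:324],(400,333),interpolation=cv2.INTER_CUBIC)]))
# ridge from pics z7 needs old wrist pose: use scene instead
c_=np.array([(410,318),(452,342)],float)/5.4+[174.6,134.6]
print(proj("scene",[[.5545,.06,.0993]]),proj("wrist",[[.5545,.06,.0993]]))
E
```

```text
17.45 [0.5551425  0.05983627 0.19377276] [2.35656238e-04 4.71048508e-02 9.98889923e-01 4.59896461e-06] [-1.72411816e-02  2.74385350e-01  1.60299062e+00 -5.12722511e-06
  1.26374531e+00 -1.49379138e+00]
[[258.7201947  198.59711915]] [[249.5155845  193.98635791]]
```

View pics/c8.png

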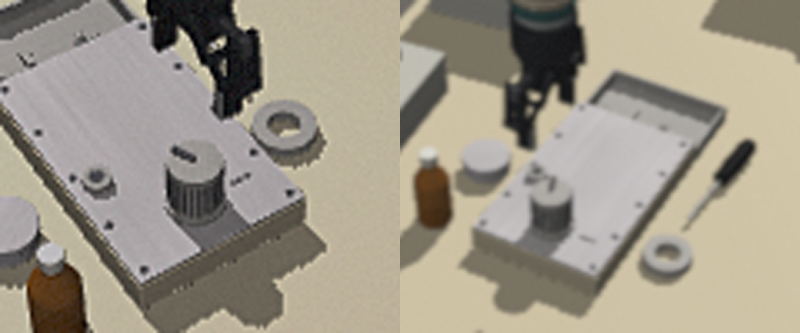

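```bash
python3 - <<'E'
from h import *
im=imaging.get_image("wrist")
cv2.imwrite("pics/w9.png",cv2.resize(im[120:270,150:350],None,fx=4,fy=4,interpolation=cv2.INTER_CUBIC))
E
```

```text
(no output)
```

View pics/w9.png

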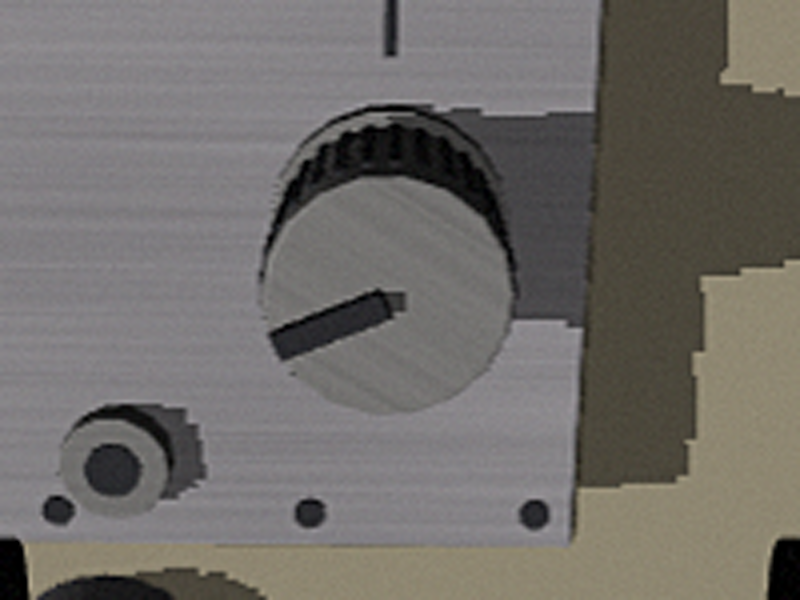

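```bash
python3 - <<'E'
from h import *
q=np.array([(388.5,295),(280,346),(386,303)])/4+[150-.375,120-.375]
p=np.load("lid.npy")
w=ray("wrist",q,.0995); print(w.round(4)); v=w[1]-w[0]; v2=w[1]-w[2]
for x in (v,v2): print((np.arctan2(x[1],x[0])-p[2]-np.pi)%(2*np.pi))
w=ray("wrist",np.array([(262,295),(515,295)])/4+[149.6,119.6],.0995); print(np.linalg.norm(w[0]-w[1]))
w=ray("wrist",np.array([(392,0),(390,55)])/4+[149.6,119.6],.04); print(w.round(4),np.arctan2(*(w[0]-w[1])[[1,0]])-p[2]-np.pi)
s=telemetry.get_state(); print(s["moment"],s["contact_force"])
E
```

```text
[[0.5537 0.0578 0.0995]
 [0.5622 0.0355 0.0995]
 [0.5553 0.0572 0.0995]]
2.0302404749064973
1.9750768599283104
0.04925562214508124
[[0.5034 0.0631 0.04  ]
 [0.5157 0.0614 0.04  ]] -0.038629997971713514
[-0.00390833  0.05638006  0.01265862] [-0.27230336  0.30221454  0.68750698]
```

arm_command([
  [[0,0,0],[-1,-1,-40],0],
  [[0,0,0],[0,0,-40],0],
  [[0,0,0],[0,0,-35],0],
  [[0,0,0],[0,0,-18],0],
  [[0,0,0],[0,0,-6],0],
  [[0,0,0],[0,0,0],0],
  [[0,0,0],[0,0,0],0],
], newtons=80)

```text
clock: 18.48
position: [0.555, 0.0585, 0.0554]
ee_rot: [0.001, 0.047, 0.999, 0.0]
contact_force: [0.7, 0.2, 0.5]
width: 0.0856
```

arm_command([
  [[0,0,0],[0,0,0],255],
  [[0,0,0],[0,0,0],255],
  [[0,0,0],[0,0,0],255],
  [[0,0,0],[0,0,0],255],
  [[0,0,0],[0,0,0],255],
  [[0,0,0],[0,0,0],255],
], newtons=80)

```text
clock: 19.23
position: [0.5543, 0.0574, 0.0555]
ee_rot: [0.001, 0.047, 0.999, -0.001]
contact_force: [-2.0, -4.0, 6.9]
width: 0.0488
```

```bash
python3 - <<'E'
from h import *
s=telemetry.get_state(); print(s["clock"],s["position"],s["ee_rot"],s["contact_force"],s["moment"],s["width"],s["qpos"])
im=imaging.get_image("scene"); m=imaging.get_image("wrist")
cv2.imwrite("pics/c10.png",np.hstack([cv2.resize(im[150:250,200:320],(400,333),interpolation=cv2.INTER_CUBIC),cv2.resize(m[100:,100:400],(400,333),interpolation=cv2.INTER_CUBIC)]))
E
```

```text
19.225 [0.55425654 0.05743636 0.05550176] [ 5.10090931e-04  4.69435377e-02  9.98896917e-01 -9.96693887e-04] [-2.01088932 -3.96549336  6.91708843] [-0.56982631  0.24378138  0.00615989] 0.04875554659729106 [-0.02027936  0.40321612  1.79464978 -0.00249621  0.9427616  -1.49568835]
```

View pics/c10.png

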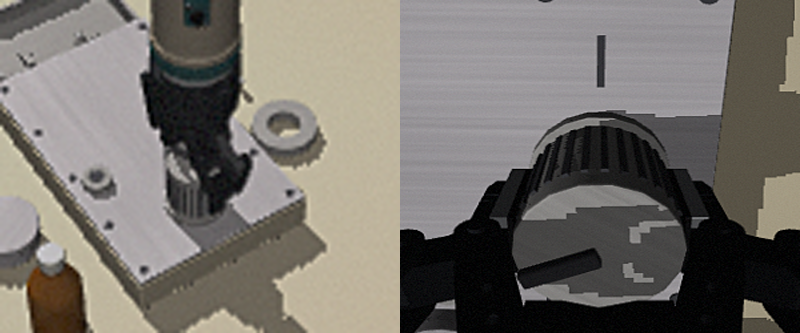

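The cap is gripped centrally (width 48.8 mm). Next I turn it clockwise, following the thread down.

arm_command([
  [[0,0,-0.1],[0,0,0],255],
  [[0,0,-0.15],[0,0,-0.1],255],
  [[0,0,-0.15],[0,0,-0.1],255],
  [[0,0,-0.15],[0,0,-0.1],255],
  [[0,0,-0.15],[0,0,-0.1],255],
  [[0,0,-0.15],[0,0,-0.1],255],
  [[0,0,-0.15],[0,0,-0.1],255],
  [[0,0,-0.15],[0,0,-0.1],255],
  [[0,0,-0.15],[0,0,-0.1],255],
  [[0,0,-0.1],[0,0,-0.1],255],
  [[0,0,0],[0,0,0],255],
  [[0,0,0],[0,0,0],255],
], newtons=80)

```text
clock: 20.82
position: [0.5541, 0.0574, 0.0546]
ee_rot: [0.001, 0.68, 0.734, -0.001]
contact_force: [-2.1, -3.5, 6.6]
width: 0.0483
```

```bash
cat > st.py <<'E'
from h import *
import sys
s=telemetry.get_state(); q=s["ee_rot"]; yaw=2*np.arctan2(q[2],q[1])-np.pi/2
print(s["clock"],s["position"].round(4),"yaw",round((yaw+np.pi)%(2*np.pi)-np.pi,4),"F",s["contact_force"].round(2),"M",s["moment"].round(3),s["width"].round(4),"q6",s["qpos"][5].round(3), "eff6",s["effort"][5].round(3))
if len(sys.argv)>1:
    m=imaging.get_image("wrist"); cv2.imwrite(f"pics/{sys.argv[1]}.png",cv2.resize(m[100:,50:450],(800,568),interpolation=cv2.INTER_CUBIC))
E
python3 st.py w11
```

```text
Traceback (most recent call last):
  File "st.py", line 4, in <module>
    print(s["clock"],s["position"].round(4),"yaw",round((yaw+np.pi)%(2*np.pi)-np.pi,4),"F",s["contact_force"].round(2),"M",s["moment"].round(3),s["width"].round(4),"q6",s["qpos"][5].round(3), "eff6",s["effort"][5].round(3))
                                                                                                                                                ^^^^^^^^^^^^^^^^
AttributeError: 'float' object has no attribute 'round'
```

```bash
sed -i 's/s\["width"\].round(4)/round(float(s["width"]),4)/' st.py; python3 st.py w11
```

```text
20.825 [0.5541 0.0574 0.0546] yaw 0.0764 F [-2.06 -3.47  6.64] M [-0.618  0.533 -0.072] 0.0483 q6 -0.095 eff6 -0.123
```

View pics/w11.png

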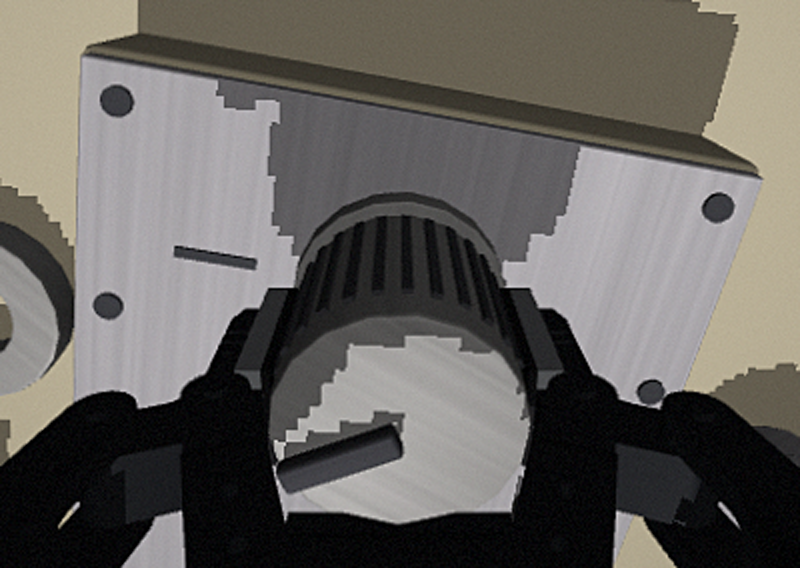

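The cap follows without slip; the ridge keeps its place in the gripper, with a wrist torque of 0.12 N m. The ridge still makes roughly 0.5 rad with the deck line, so I'll approach the stop in small steps.

arm_command([
  [[0,0,-0.1],[0,0,0],255],
  [[0,0,-0.1],[0,0,-0.1],255],
  [[0,0,-0.1],[0,0,-0.1],255],
  [[0,0,-0.05],[0,0,0],255],
  [[0,0,0],[0,0,0],255],
  [[0,0,0],[0,0,0],255],
])

```text
clock: 21.62
position: [0.554, 0.0574, 0.0544]
ee_rot: [0.001, 0.797, 0.604, -0.0]
contact_force: [-1.7, -4.6, 7.1]
width: 0.0484
```

```bash
python3 st.py
```

```text
21.625 [0.554  0.0574 0.0544] yaw -0.2736 F [-1.68 -4.6   7.11] M [-0.509  0.586 -0.161] 0.0484 q6 0.255 eff6 -0.123
```

arm_command([
  [[0,0,-0.05],[0,0,0],255],
  [[0,0,0],[0,0,0],255],
  [[0,0,0],[0,0,0],255],
])

```text
clock: 22.0
position: [0.554, 0.0574, 0.0544]
ee_rot: [0.001, 0.812, 0.584, -0.0]
contact_force: [-1.9, -3.7, 6.5]
width: 0.0489
```

```bash
python3 st.py
```

```text
22.0 [0.554  0.0574 0.0544] yaw -0.3237 F [-1.89 -3.67  6.5 ] M [-0.487  0.508 -0.072] 0.0489 q6 0.305 eff6 -0.123
```

arm_command([
  [[0,0,-0.05],[0,0,0],255],
  [[0,0,0],[0,0,0],255],
  [[0,0,0],[0,0,0],255],
])

```text
clock: 22.38
position: [0.554, 0.0574, 0.0543]
ee_rot: [0.001, 0.826, 0.563, -0.0]
contact_force: [-1.5, -3.4, 6.2]
width: 0.0486
```

```bash
python3 st.py w12
```

```text
22.375 [0.554  0.0574 0.0543] yaw -0.3737 F [-1.48 -3.4   6.16] M [-0.422  0.482 -0.127] 0.0486 q6 0.355 eff6 -0.123
```

View pics/w12.png

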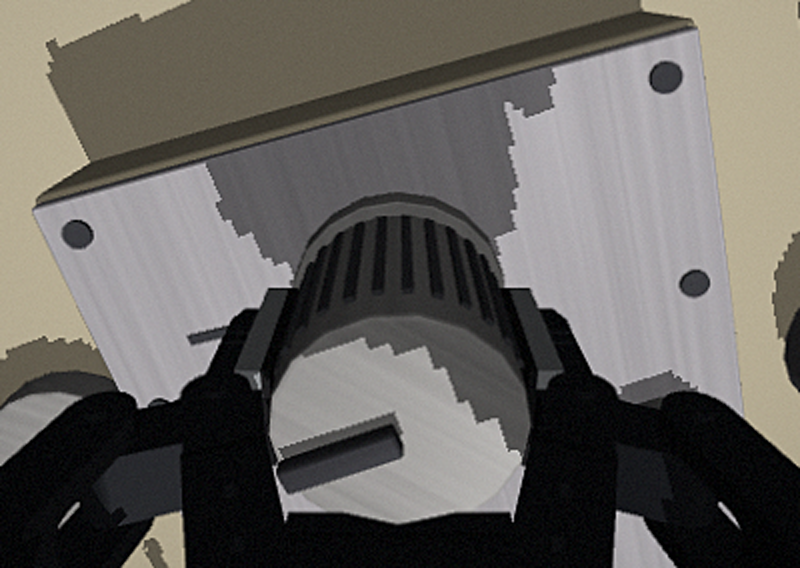

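It has turned 1.85 rad so far with torque steady at 0.123 N m, so the stop isn't reached yet. I'll keep on.

arm_command([
  [[0,0,-0.04],[0,0,0],255],
  [[0,0,0],[0,0,0],255],
  [[0,0,0],[0,0,0],255],
])

```text
clock: 22.8
position: [0.554, 0.0574, 0.0543]
ee_rot: [0.001, 0.837, 0.547, -0.0]
contact_force: [-1.7, -4.7, 6.2]
width: 0.0485
```

```bash
python3 st.py
```

```text
22.8 [0.554  0.0574 0.0543] yaw -0.4137 F [-1.73 -4.66  6.22] M [-0.493  0.467 -0.105] 0.0485 q6 0.395 eff6 -0.123
```

arm_command([
  [[0,0,-0.04],[0,0,0],255],
  [[0,0,0],[0,0,0],255],
  [[0,0,0],[0,0,0],255],
])

```text
clock: 23.18
position: [0.554, 0.0574, 0.0543]
ee_rot: [0.001, 0.848, 0.53, -0.0]
contact_force: [-1.9, -3.8, 6.5]
width: 0.0487
```

```bash
python3 st.py
```

```text
23.175 [0.554  0.0574 0.0543] yaw -0.4537 F [-1.92 -3.84  6.48] M [-0.463  0.482 -0.128] 0.0487 q6 0.435 eff6 -0.123
```

arm_command([
  [[0,0,-0.04],[0,0,0],255],
  [[0,0,0],[0,0,0],255],
  [[0,0,0],[0,0,0],255],
])

```text
clock: 23.55
position: [0.554, 0.0574, 0.0542]
ee_rot: [0.001, 0.858, 0.513, -0.0]
contact_force: [-1.4, -3.5, 5.2]
width: 0.0489
```

```bash
python3 st.py w13
```

```text
23.55 [0.554  0.0574 0.0542] yaw -0.4932 F [-1.4  -3.45  5.16] M [-0.463  0.468  0.044] 0.0489 q6 0.475 eff6 0.024
```

View pics/w13.png

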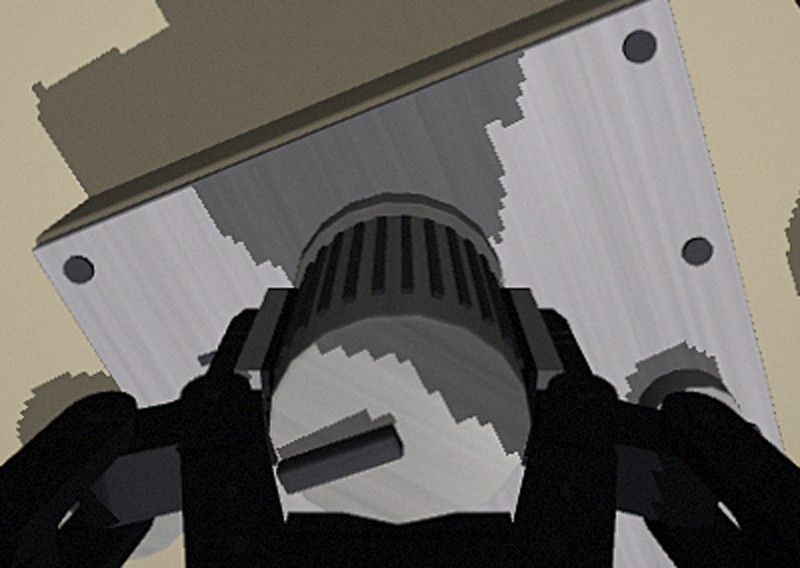

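The torque reading changed, to about 0, which may be the stop. I'll probe a bit further.

arm_command([
  [[0,0,-0.02],[0,0,0],255],
  [[0,0,0],[0,0,0],255],
  [[0,0,0],[0,0,0],255],
])

```text
clock: 23.98
position: [0.554, 0.0574, 0.0543]
ee_rot: [0.001, 0.862, 0.507, -0.001]
contact_force: [-0.8, -3.7, 5.1]
width: 0.0483
```

```bash
python3 st.py
```

```text
23.975 [0.554  0.0574 0.0543] yaw -0.5081 F [-0.85 -3.67  5.09] M [-0.245  0.504  1.383] 0.0483 q6 0.491 eff6 1.371
```

arm_command([
  [[0,0,-0.02],[0,0,0],255],
  [[0,0,0],[0,0,0],255],
  [[0,0,0],[0,0,0],255],
])

```text
clock: 24.35
position: [0.5539, 0.0573, 0.0542]
ee_rot: [0.002, 0.866, 0.5, -0.001]
contact_force: [-1.0, -2.1, 5.3]
width: 0.0489
```

```bash
python3 st.py
```

```text
24.35 [0.5539 0.0573 0.0542] yaw -0.523 F [-0.98 -2.12  5.32] M [-0.083  0.533  2.749] 0.0489 q6 0.507 eff6 2.717
```

The hard stop is confirmed: torque rises 1.4 → 2.7 N m while the angle hardly moves. Onset is at tool yaw ≈ -0.494, so the cap started at ≈1.97 rad, agreeing with the picture's 1.98. The command now stands at -0.534, so I back off 1.611 rad to reach yaw 1.077.

arm_command([
  [[0,0,0.1],[0,0,0],255],
  [[0,0,0.15],[0,0,0.1],255],
  [[0,0,0.15],[0,0,0.1],255],
  [[0,0,0.15],[0,0,0.1],255],
  [[0,0,0.15],[0,0,0.1],255],
  [[0,0,0.15],[0,0,0.1],255],
  [[0,0,0.15],[0,0,0.1],255],
  [[0,0,0.15],[0,0,0.1],255],
  [[0,0,0.15],[0,0,0.1],255],
  [[0,0,0.15],[0,0,0.1],255],
  [[0,0,0.1],[0,0,0.1],255],
  [[0,0,0.061],[0,0,0],255],
  [[0,0,0],[0,0,0],255],
  [[0,0,0],[0,0,0],255],
  [[0,0,0],[0,0,0],255],
])

```text
clock: 26.22
position: [0.5542, 0.0574, 0.0553]
ee_rot: [0.001, 0.244, 0.97, -0.001]
contact_force: [-2.0, -3.5, 5.1]
width: 0.0487
```

```bash
python3 st.py w14; python3 - <<'E'
from h import *
im=imaging.get_image("scene"); cv2.imwrite("pics/s14.png",cv2.resize(im,(800,600),interpolation=cv2.INTER_CUBIC))
E
```

```text
26.225 [0.5542 0.0574 0.0553] yaw 1.0784 F [-1.97 -3.5   5.12] M [-0.553  0.27   0.084] 0.0487 q6 -1.097 eff6 0.113
```

View pics/w14.png

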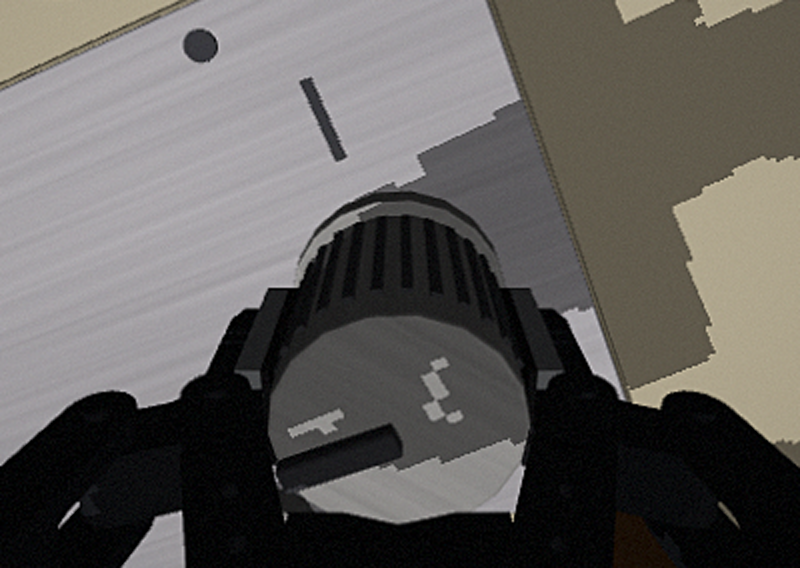

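View pics/s14.png

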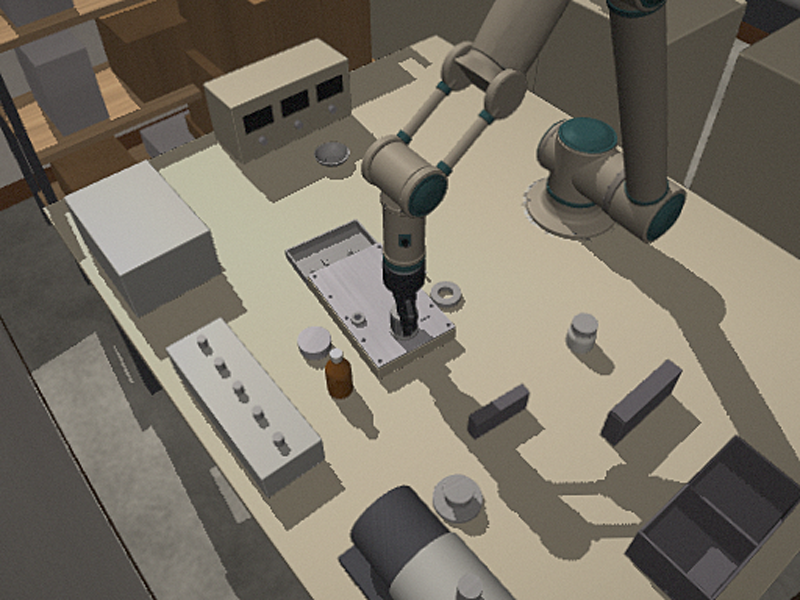

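The yaw is 1.078, which is 1.572 rad from the stop. The ridge sits exactly where it was in the gripper view ((280,475) to (397,435)), so nothing slipped. In the scene the scraper and the bystanders stand undisturbed, so I'll hand in.

```bash
python3 -c "
from rig import manip; print(manip.sign_off())"
```

```text
the job is handed in; nothing more can be done
None
```

The whole job is done and handed in at about 26 s of the 72 s allowed.

- **Wiping:** I used the smaller grey block to wipe the deck in one pass. The deck is empty and a wrist close-up shows four chips in the tray, two of them lying against each other.
- **Scraper:** It stands upright on the bench about 18 cm beyond the lid's near end, clear of the chamber and tray.
- **Cap:** I screwed it down about 1.97 rad to the hard stop, where the torque rose to 2.7 N m, then backed it off 1.572 rad (a quarter turn is 1.571). The gripper still holds it, with the ridge unmoved between the fingers.

**Checks:** The camera views differed on the lid's position by 2–4 mm and on the cap's starting angle by about 0.1 rad. The wrist camera's 1.98 rad matched the turn measured to the stop. While turning, the wrist torque had the opposite sign to what I expected, so I took the stop from the sharp torque rise instead. The bystanders looked unmoved in the last scene picture, though I did not re-measure them.

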